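# Stand the fallen bottle and tin back on the turntable

## Task

The oil bottle and the spice tin have been knocked over at the kitchen turntable. Stand both upright again on the turntable's tray, one in the middle of each of the two gaps between the brown jars, standing fully on the tray floor. Set them down gently, without dropping them or letting them fall over, do not knock the jars over or off the tray, and leave the pot, katori, tumbler and spoon where they are.

Things in the scene. Friction and masses are not known exactly. Their poses are not given: they have to be found in the camera images.
- bottle: Square green glass oil bottle, yellow cap, 0.55 kg, 185 mm tall: flat-sided body 56 x 56 mm up to 125 mm, neck 27 mm across, cap 33 mm. Origin: centre of its underside; z axis from base to cap, x and y square to the sides. At the start it lies on its side over the tray's rim in gap_left: base by the tray's centre, cap out past the rim to the robot's left, 6 degrees above level.
- tin: Square red spice tin, yellow panels, brass lid, closed, 0.3 kg, 150 mm tall: body 56 x 56 mm up to 138 mm, lid 50 x 50 mm above. Origin: centre of its underside; z axis from base to lid, x and y square to the sides. At the start it lies on one side on the pine board, to the right (-y) of the turntable, lid pointing away from the turntable to the robot's right.
- turntable: Round off-white plastic turntable tray, 300 mm across, turning stiffly (0.15 N m) about the vertical on a fixed foot. Origin: on the axis at the tray's underside; z up, x from gap_left to gap_right. The flat floor is 6 mm above the origin; the rim is 5 mm thick and rises 14 mm above the floor (inner radius 145 mm).
- tray_centre (a point): Centre of the tray floor, on its upper face (38 mm above the work surface); axes as the turntable's.
- gap_left (a point): Point on the tray floor in the middle of one gap between the two jars, 85 mm from the centre; it turns with the tray. At the start the bottle lies across it. It starts on the robot's left (+y) side of the tray.
- gap_right (a point): Point on the tray floor in the middle of the other gap between the two jars, 85 mm from the centre, across the centre from gap_left; it turns with the tray. Empty at the start.
- jar_a: Closed round brown glass jar with black lid and paper band, 68 mm across, 82 mm tall, 0.32 kg, standing loose on the tray about 95 mm from the centre, on the +y side of the turntable's frame. Origin: centre of its underside, z up.
- jar_b: Closed round brown glass jar with black lid, no band, otherwise the same as jar_a, on the -y side of the turntable's frame.
- pine_board: Fixed pine board, 500 mm (x) by 960 mm (y), 18 mm thick, lying on the work surface; origin at the centre of its underside. The turntable's foot, the tin and the bystanders stand on it.
- pot: Small open aluminium pot, 136 mm across and 75 mm tall, with two black side handles at 64 mm height that reach 102 mm from its axis; stands on the board to the left (+y) of the turntable. Origin: centre of its underside.
- katori: Small steel bowl, 92 mm across, 36 mm tall, on the board beyond the turntable. Origin: centre of its underside.
- tumbler: Open steel tumbler, 72 mm across, 100 mm tall, on the board beyond the turntable. Origin: centre of its underside.
- spoon: White melamine spoon, 190 mm long, lying near the board's far edge. Origin: middle of its length, underside.

How it is judged:
On the way:
1. one of the two fallen things stands upright and released in a gap between the jars (((angle between bottle's own z axis and vertical below 0.1 rad and z of bottle in the frame of tray_centre between -0.008 and 0.008 m and linear speed of bottle below 0.02 m/s and angular speed of bottle below 0.2 rad/s and contact force between the fingers and bottle below 0.1 N and (horizontal distance between bottle and gap_left below 0.035 m or horizontal distance between bottle and gap_right below 0.035 m)) or (angle between tin's own z axis and vertical below 0.1 rad and z of tin in the frame of tray_centre between -0.008 and 0.008 m and linear speed of tin below 0.02 m/s and angular speed of tin below 0.2 rad/s and contact force between the fingers and tin below 0.1 N and (horizontal distance between tin and gap_left below 0.035 m or horizontal distance between tin and gap_right below 0.035 m)))), for 0.2 s.
At the end, for the whole second after the job is handed in: Bottle and tin both stand upright (within 0.1 rad) and at rest on the tray floor (underside within 8 mm of its level), released, one in each gap between the jars (axis within 35 mm of the gap's middle point, either way round); both jars stand upright on the tray floor, inside the rim (angle between each of bottle, tin, jar_a, jar_b's own z axis and vertical below 0.1 rad and z of bottle in the frame of tray_centre between -0.008 and 0.008 m and linear speed of each of bottle, tin, jar_a, jar_b below 0.02 m/s and angular speed of each of bottle, tin, jar_a, jar_b below 0.2 rad/s and contact force between the fingers and bottle below 0.1 N and (horizontal distance between bottle and gap_left below 0.035 m or horizontal distance between bottle and gap_right below 0.035 m) and z of tin in the frame of tray_centre between -0.008 and 0.008 m and contact force between the fingers and tin below 0.1 N and (horizontal distance between tin and gap_left below 0.035 m or horizontal distance between tin and gap_right below 0.035 m) and ((horizontal distance between bottle and gap_left below 0.035 m and horizontal distance between tin and gap_right below 0.035 m) or (horizontal distance between bottle and gap_right below 0.035 m and horizontal distance between tin and gap_left below 0.035 m)) and horizontal distance between each of jar_a, jar_b and tray_centre below 0.125 m and z of jar_a in the frame of tray_centre between -0.008 and 0.008 m and z of jar_b in the frame of tray_centre between -0.008 and 0.008 m); the robot touches nothing.
It fails at once if a jar is knocked over (tilted more than 0.35 rad) (angle between any of jar_a, jar_b's own z axis and vertical above 0.35 rad).
It fails at once if the bottle or the tin is dropped or falls over (moves faster than 0.45 m/s while the fingers do not hold it) ((linear speed of bottle above 0.45 m/s and contact force between the fingers and bottle below 0.1 N) or (linear speed of tin above 0.45 m/s and contact force between the fingers and tin below 0.1 N)).
It fails at once if the pot, katori, tumbler or spoon is shifted by more than 30 mm (distance of any of pot, katori, tumbler, spoon from where it was at the start of the episode above 0.03 m).
It also fails if it takes over 67 s, if anything falls off the work surface, if the arm or the gripper's body presses on something with over 40 N, if the wrist force passes 120 N, or if a joint passes its speed limit or range.

## Robot

A 6-joint arm with a two-finger parallel gripper is mounted at the origin on the work surface. World frame = base frame: x ahead of the robot, y to its left, z up, the work surface at z = 0. Lengths are in m, angles in rad, forces in N, time in s.
With the tool pointing down it reaches from about 0.3 to 0.775 m from the base axis. Payload 14.6 kg.
Tool frame: the origin (TCP) lies at the centre of the arm's flange, where the gripper is bolted on; the fingertips stand 173 mm ahead of it and the grasp point (between the pads) lies 155 mm ahead of it (robot.grip_point_offset is the distance from the TCP to the grasp point, in m); z points along the fingers, y is the line along which they close (so a half turn about z gives the same grasp; the last joint's range is limited). The gripper opens to 85 mm and grips with 20 to 120 N. Pads are 22 mm wide; open, the fingers measure 114 mm over their backs; the gripper's body (76 mm by 85 mm) begins 54 mm behind the grasp point. The pads swing forward as they close: fully open they stand 13 mm farther back than shut.
Start: joints at [-1.324, 0.3, 1.521, -0, 1.321, -0.067], TCP at [0.17, -0.523, 0.405] pointing down, gripper open.
Joint ranges: [-3.03, 3.03], [-0.79, 2.21], [0.23, 2.52], [-1.04, 4.18], [0, 3.07], [-2.55, 2.55]. Speed limits (rad/s): [2.22, 2.22, 2.57, 3.14, 3.14, 3.14].

## Interface

Orientations are given as a unit quaternion [x, y, z, w].
In Python, from bench import robot gives the robot as it stands. The module is installed in compiled form; this text tells all that it offers. Calls block until the motion is done:
- robot.reach(position, orientation): joint-space move of the TCP to a pose.
- robot.move_l(position, feed=0.15, frame=None, until_force=None): straight line of the TCP; frame=None keeps the orientation; feed is the mean speed in m/s. With until_force (N) it stops when the force on the tool has changed by that much, and returns True; else False.
- robot.movej(angles): joint-space move.
- robot.open_gripper() and robot.gripper_close(grip_force=None): open the fingers fully, or close them until they stop; grip_force is the grip in N (None keeps the last).
- robot.pause(seconds).
- robot.ik(position, orientation): joint angles nearest the present ones, or None.
- robot.state(): the state.
- robot.get_image(name): name is "side" or "top" or "wrist"; returns a dict with "img" (480x640x3 uint8, blue, green, red), "camera_matrix" (3x3 intrinsics, pixels), "extrinsics" (4x4, takes a point from camera to world coordinates). Camera axes: x right, y up, looking along -z (the intrinsics and any distortion apply to the point x, -y, -z); pixel columns grow to the right and rows downward; lengths in m; the calibration is good to about 2 mm. A picture is of the moment at which its call begins. There is no depth.
A pose or a line that the arm cannot do raises robot.Unreachable and nothing moves.
- robot.finish_job(): hands the job in; it is judged then, once.
The state is a dict: "time": time; "qpos": joint angles; "joint_velocities": joint speeds; "effort": joint torques, N m; "position": TCP position; "tool_rot": TCP orientation; "wrist_force": force on the tool from outside, world axes, zero at the start; "torque": the same for the moment, N m; "finger_gap": finger opening in m; "finger_force": force on a finger pad.
Only numpy, scipy, OpenCV 4.12 (cv2) and the standard library are available. Lean on these libraries where they do the work, as an engineer would, in place of code of your own. Each camera call takes 0.05 s, during which the arm holds its last target. There are 200 camera calls.

## Working session

There is one attempt and no reset: what is moved stays moved. The work goes in short steps, each a Python script; the robot and the scene stay as the last script left them, time stands still between calls to the robot, and variables do not carry over. Pictures are saved under pics/ and viewed, at most 10 in all, crops included, and the job is handed in when it is done.

```bash
mkdir -p pics; python3 - <<'E'
from bench import robot
import cv2,numpy as np
for n in("top","side"):
    d=robot.get_image(n);cv2.imwrite(f"pics/{n}0.png",d["img"]);print(n,d["camera_matrix"].tolist(),np.round(d["extrinsics"],4).tolist(),[k for k in d])
s=robot.state();print(s["time"],s["tool_rot"],s["finger_gap"])
E
```

```text
top [[541.4614529018372, 0.0, 316.1078069989646], [0.0, 541.4614529018372, 247.63213157550183], [0.0, 0.0, 1.0]] [[0.0028, 0.987, -0.1608, 0.4137], [-0.9998, -0.0004, -0.0196, 0.013], [-0.0194, 0.1608, 0.9868, 1.3238], [0.0, 0.0, 0.0, 1.0]] ['img', 'camera_matrix', 'extrinsics']
side [[616.5827758582368, 0.0, 319.6617399245822], [0.0, 616.5827758582368, 241.17388749454818], [0.0, 0.0, 1.0]] [[-0.7698, 0.4568, -0.4459, 0.0799], [-0.6383, -0.5592, 0.529, 0.7049], [-0.0077, 0.6918, 0.7221, 0.9655], [0.0, 0.0, 0.0, 1.0]] ['img', 'camera_matrix', 'extrinsics']
0.1 [ 9.87712629e-01  1.56280198e-01 -5.35743419e-05 -5.09726166e-04] 0.08543290635334677
```

View pics/top0.png

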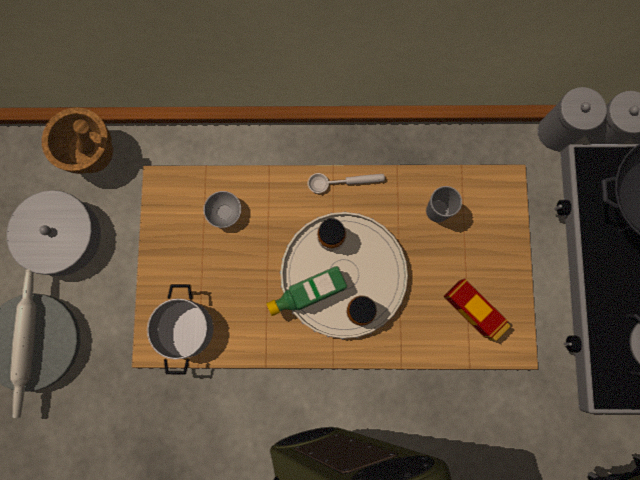

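View pics/side0.png

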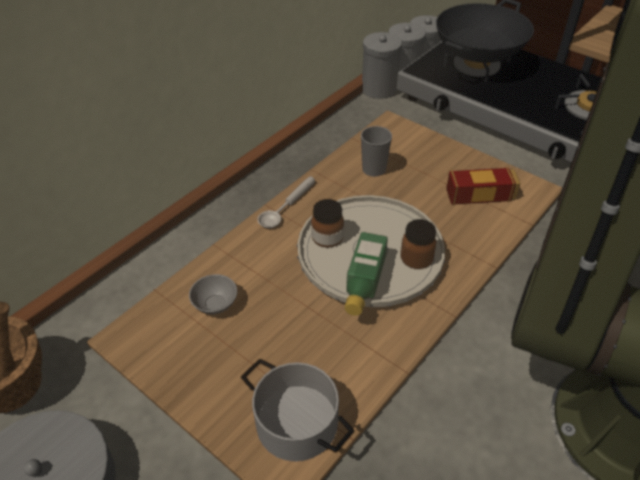

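```bash
python3 - <<'E'
import cv2,numpy as np
t=cv2.imread("pics/top0.png");s=cv2.imread("pics/side0.png")
a=cv2.resize(t[200:350,260:520],None,fx=3,fy=3,interpolation=2)[:,:780]
cv2.imwrite("pics/c1.png",a)
b=cv2.resize(s[155:320,290:530],None,fx=3,fy=3,interpolation=2)
b=np.clip(b*1.4,0,255).astype('uint8')
cv2.imwrite("pics/c2.png",b)
E
```

```text
(no output)
```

View pics/c1.png

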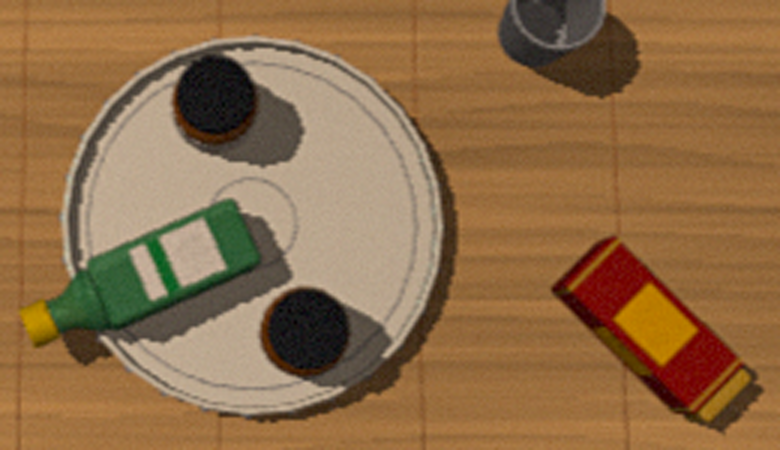

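View pics/c2.png

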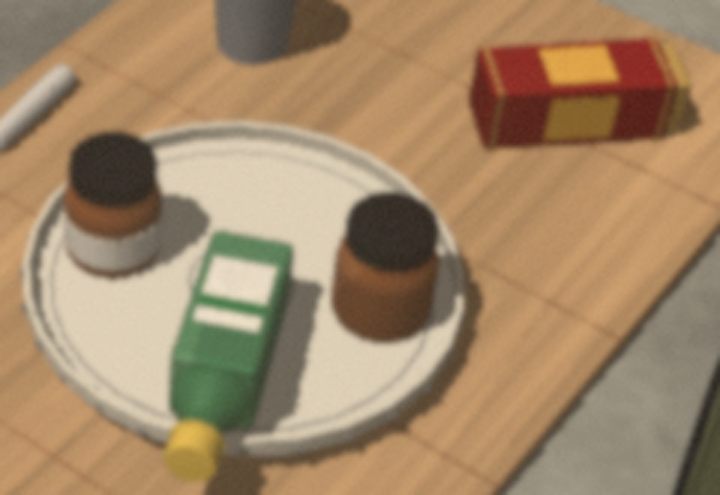

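```bash
cat > h.py <<'E'
import cv2,numpy as np
from bench import robot
def ray(d,p):
    K=d["camera_matrix"];E=np.array(d["extrinsics"])
    v=np.linalg.solve(K,[p[0],p[1],1.]);v=E[:3,:3]@[v[0],-v[1],-v[2]]
    return E[:3,3],v/np.linalg.norm(v)
def plane(d,p,z):
    o,v=ray(d,p);return o+v*(z-o[2])/v[2]
def tri(d1,p1,d2,p2):
    A=0;b=0;R=[]
    for d,p in((d1,p1),(d2,p2)):
        o,v=ray(d,p);M=np.eye(3)-np.outer(v,v);A=A+M;b=b+M@o;R.append((o,v))
    x=np.linalg.solve(A,b);return x,[1e3*np.linalg.norm(np.cross(x-o,v)) for o,v in R][0]
def hsv(d):return cv2.cvtColor(cv2.GaussianBlur(d["img"],(3,3),0),cv2.COLOR_BGR2HSV)
def blobs(m,amin=15):
    n,_,st,c=cv2.connectedComponentsWithStats(m.astype('uint8'));
    return sorted([(int(st[i,4]),c[i],st[i,:4]) for i in range(1,n) if st[i,4]>=amin],key=lambda t:-t[0])
def circ(P):
    A=np.c_[2*P,np.ones(len(P))];s=np.linalg.lstsq(A,(P**2).sum(1),rcond=None)[0]
    return s[:2],np.sqrt(s[2]+s[:2]@s[:2])
E
python3 - <<'E'
from h import *
import pickle
D={n:robot.get_image(n) for n in("top","side")}
roi={"top":(260,200,520,350),"side":(290,155,530,320)}
np.set_printoptions(precision=4,suppress=True)
for n,d in D.items():
    H=hsv(d);h,s,v=[H[...,i].astype(int) for i in range(3)]
    x0,y0,x1,y1=roi[n];R=np.zeros(h.shape,bool);R[y0:y1,x0:x1]=1
    g=R&(h>50)&(h<90)&(s>90);r=R&((h<6)|(h>172))&(s>150)&(v>50);
    def hull(m):
        b=cv2.morphologyEx(m.astype('uint8'),cv2.MORPH_OPEN,np.ones((2,2)))
        c=max(cv2.findContours(b,0,1)[0],key=cv2.contourArea);o=np.zeros(h.shape,'uint8');cv2.fillConvexPoly(o,cv2.convexHull(c),1);return o>0,c
    gh,gc=hull(g);rh,rc=hull(r)
    print(n,"white",[(a,c,b) for a,c,b in blobs(gh&(s<70)&(v>80))][:3])
    print(n,"panel",[(a,c,b) for a,c,b in blobs(rh&(h>14)&(h<35)&(s>120)&(v>60))][:5])
    print(n,"cap",[(a,c,b) for a,c,b in blobs(R&(h>21)&(h<35)&(s>170)&(v>60))][:4])
    for nm,c in(("green",gc),("red",rc)):
        q=cv2.approxPolyDP(cv2.convexHull(c),2.,True)[:,0];print(n,nm,q.tolist())
    print(n,"lid",[(a,c,b) for a,c,b in blobs(R&(v<45)&(s<140),100)][:6])
    if n=="top":
        w=R&(s<75)&(v>95);b=cv2.findContours(w.astype('uint8'),0,1)[0];c=max(b,key=cv2.contourArea)
        P=np.array([plane(d,p,.052)[:2] for p in cv2.convexHull(c)[:,0]]);print("tray",circ(P))
pickle.dump(D,open("D.pkl","wb"))
E
```

```text
top white [(330, array([323.9303, 283.7788]), array([313, 273,  23,  23], dtype=int32)), (122, array([308.623 , 290.4016]), array([303, 281,  13,  19], dtype=int32))]
top panel [(392, array([477.8418, 307.6071]), array([465, 295,  27,  27], dtype=int32)), (76, array([466.6842, 316.6974]), array([458, 309,  18,  16], dtype=int32))]
top cap [(112, array([273.0625, 307.0357]), array([267, 300,  13,  15], dtype=int32))]
top green [[339, 270], [346, 285], [344, 290], [301, 309], [281, 309], [278, 302], [291, 288], [336, 268]]
top red [[467, 283], [505, 319], [490, 335], [484, 335], [449, 301]]
top lid [(529, array([362.3819, 309.5747]), array([350, 297,  26,  26], dtype=int32)), (484, array([331.4566, 231.1942]), array([320, 219,  25,  25], dtype=int32))]
tray (array([ 0.5581, -0.0262]), np.float64(0.14915050122579152))Traceback (most recent call last):
  File "<stdin>", line 13, in <module>
  File "<stdin>", line 12, in hull
ValueError: max() iterable argument is empty
```

```bash
python3 - <<'E'
from h import *
import pickle
D=pickle.load(open("D.pkl","rb"))
np.set_printoptions(precision=4,suppress=True)
d=D["side"];H=hsv(d);print("hsv red",H[187,455],"green",H[270,357],"white",H[249,370],"panel",H[176,482],H[194,482],"cap",H[305,355],"tray",H[220,360])
h,s,v=[H[...,i].astype(int) for i in range(3)]
R=np.zeros(h.shape,bool);R[155:320,290:530]=1
T=D["top"]
def show(nm,m,a=20):print(nm,[(a_,c,b.tolist()) for a_,c,b in blobs(R&m,a)][:4])
B=np.zeros_like(R);B[232:285,345:392]=1
show("white",B&(s<60)&(v>100))
show("yel",(h>17)&(h<35)&(s>150))
show("red",((h<7)|(h>170))&(s>120))
show("lid",(v<45)&(s<110),80)
tc=np.array([.5581,-.0262])
for z in(.12,):
  for p in((331.5,231.2),(362.4,309.6)):
    q=plane(T,p,z)[:2];print("jar",q,np.linalg.norm(q-tc))
print("cap z.09",plane(T,(273.06,307),.09))
E
```

```text
Traceback (most recent call last):
FileNotFoundError: [Errno 2] No such file or directory: 'D.pkl'
```

```bash
cat > s.py <<'E'
from h import *
np.set_printoptions(precision=4,suppress=True)
D={n:robot.get_image(n) for n in("top","side")}
import pickle;pickle.dump(D,open("D.pkl","wb"))
d=D["side"];H=hsv(d);print("hsv red",H[187,455],"green",H[270,357],"white",H[249,370],"panel",H[176,482],H[194,482],"cap",H[305,355],"tray",H[220,360])
h,s,v=[H[...,i].astype(int) for i in range(3)]
R=np.zeros(h.shape,bool);R[155:320,290:530]=1
T=D["top"]
def show(nm,m,a=20):print(nm,[(a_,c,b.tolist()) for a_,c,b in blobs(R&m,a)][:4])
B=np.zeros_like(R);B[232:285,345:392]=1
show("white",B&(s<60)&(v>100))
show("yel",(h>17)&(h<35)&(s>150))
show("red",((h<7)|(h>170))&(s>120))
show("lid",(v<45)&(s<110),80)
tc=np.array([.5581,-.0262])
for p in((331.5,231.2),(362.4,309.6)):
    q=plane(T,p,.12)[:2];print("jar",q,np.linalg.norm(q-tc))
print("cap z.09",plane(T,(273.06,307),.09))
E
python3 s.py
```

```text
hsv red [  7 169  83] green [58 80 86] white [ 18  41 167] panel [ 18 171 160] [ 18 168  97] cap [ 21 160 131] tray [ 19  45 158]
white [(1039, array([363.9654, 249.5197]), [345, 232, 47, 53]), (21, array([390.4286, 280.    ]), [389, 273, 3, 12])]
yel [(241, array([353.9834, 304.9129]), [346, 296, 17, 18]), (193, array([483.4922, 194.0207]), [474, 189, 20, 11]), (169, array([482.4675, 176.2189]), [472, 172, 22, 10])]
red [(899, array([482.5884, 184.8098]), [455, 169, 57, 34]), (112, array([451.0179, 186.9732]), [448, 174, 7, 25])]
lid [(512, array([420.4492, 232.5332]), [407, 221, 27, 24]), (464, array([327.3427, 211.5668]), [315, 201, 25, 22]), (80, array([522.3875, 300.0125]), [516, 279, 14, 41])]
jar [0.6475 0.0021] 0.09374170369930435
jar [ 0.4711 -0.0658] 0.09554607532391497
cap z.09 [0.4781 0.1349 0.09  ]
```

```bash
python3 - <<'E'
from h import *
import pickle
np.set_printoptions(precision=4,suppress=True)
D=pickle.load(open("D.pkl","rb"));T,S=D["top"],D["side"]
H=hsv(S);h,s,v=[H[...,i].astype(int) for i in range(3)]
g=np.zeros(h.shape,'uint8');g[225:300,340:395]=((h>42)&(h<90)&(s>70))[225:300,340:395]
c=max(cv2.findContours(g,0,1)[0],key=cv2.contourArea);o=np.zeros_like(g);cv2.fillConvexPoly(o,cv2.convexHull(c),1);o=cv2.erode(o,np.ones((3,3)))
w=blobs((o>0)&(s<60)&(v>100));print(w)
print("big",tri(T,(323.93,283.78),S,w[0][1]));
if len(w)>1:print("small",tri(T,(308.62,290.4),S,w[1][1]))
print("cap",tri(T,(273.06,307.04),S,(353.98,304.9)))
print("tin",tri(T,(477.84,307.61),S,(482.47,176.22)))
for a,b in(((331.46,231.2),(327.34,211.57)),((362.38,309.57),(420.45,232.53))):print("jar",tri(T,a,S,b))
# tin far top edge & ends
for p in((467,283),(505,319),(490,335)):print("tinpt",plane(T,p,.074))
for p in((336,268),(291,288),(346,285)):print("bot",plane(T,p,.096))
# tin yaw from panel rect
H=hsv(T);h,s,v=[H[...,i].astype(int) for i in range(3)]
def rect(m,x,y,x1,y1,z):
    k=np.zeros(h.shape,'uint8');k[y:y1,x:x1]=m[y:y1,x:x1];c=max(cv2.findContours(k,0,1)[0],key=cv2.contourArea)
    q=cv2.boxPoints(cv2.minAreaRect(c));P=np.array([plane(T,p,z)[:2] for p in q]);
    for i in range(2):
        e=P[i+1]-P[i];print("  edge",np.linalg.norm(e),np.degrees(np.arctan2(e[1],e[0])))
    print("  c",P.mean(0))
rect((h>14)&(h<35)&(s>120)&(v>120),462,290,494,325,.074)
rect((s<70)&(v>80),312,272,337,297,.098)
E
```

```text
[(151, array([365.5298, 261.0728]), array([354, 257,  24,  10], dtype=int32))]
big (array([0.5361, 0.0204, 0.0532]), np.float64(1.7710268056379894))
cap (array([0.4789, 0.1365, 0.0748]), np.float64(0.1569751031010686))
tin (array([ 0.4785, -0.3325,  0.0724]), np.float64(0.1285996991267873))
jar (array([0.6504, 0.0023, 0.1071]), np.float64(0.466466639020776))
jar (array([ 0.4722, -0.0664,  0.1072]), np.float64(0.40674513813640384))
tinpt [ 0.5347 -0.3099  0.074 ]
tinpt [ 0.4527 -0.3924  0.074 ]
tinpt [ 0.4166 -0.3568  0.074 ]
bot [ 0.5666 -0.0082  0.096 ]
bot [0.5208 0.0941 0.096 ]
bot [ 0.5277 -0.0308  0.096 ]
  edge 0.03957840326034668 -46.077677232759186
  edge 0.04873865461727103 -136.41038219800112
  c [ 0.4781 -0.3319]
  edge 0.03836549753922418 -65.88918321577346
  edge 0.044569545818348044 -156.19633579613327
  c [0.5304 0.0194]
```

```bash
cat >> h.py <<'E'
from scipy.spatial.transform import Rotation as Ro
Z=np.array([0,0,1.])
def quat(z,y):return Ro.from_matrix(np.c_[np.cross(y,z),y,z]).as_quat()
def grasp(az,el,phi,sg):
    "tool quaternion and axis for taking a lying thing (axis azimuth, elevation)"
    a=np.array([np.cos(az)*np.cos(el),np.sin(az)*np.cos(el),np.sin(el)]);c=np.cross(Z,a);c/=np.linalg.norm(c);u=np.cross(a,c)
    z=-np.cos(phi)*u-np.sin(phi)*a;return quat(z,sg*c),z,a
def place(psi,phi,sg):
    d=np.array([np.cos(psi),np.sin(psi),0]);z=np.cos(phi)*d-np.sin(phi)*Z
    return quat(z,sg*np.cross(Z,d)),z
G=robot.grip_point_offset
E
python3 - <<'E'
from h import *
import pickle
np.set_printoptions(precision=3,suppress=True)
D=pickle.load(open("D.pkl","rb"));T,S=D["top"],D["side"]
print("small",tri(T,(308.62,290.4),S,(365.53,261.07)),"big",tri(T,(323.93,283.78),S,(369.4,248.6)))
for n,d,(x,y,x1,y1) in(("t",T,(275,205,415,345)),("s",S,(292,190,455,310))):
    H=hsv(d);k=np.zeros(H.shape[:2],'uint8');k[y:y1,x:x1]=((H[...,1]<75)&(H[...,2]>85))[y:y1,x:x1]
    c=cv2.convexHull(max(cv2.findContours(k,0,1)[0],key=cv2.contourArea))[:,0]
    for z in(.042,.052,.062):print(n,z,circ(np.array([plane(d,p,z)[:2] for p in c])))
r=np.radians
def chk(nm,p,az,el,phi,gap,h,psis):
  for sg in(1,-1):
    q,z,a=grasp(r(az),r(el),r(phi),sg);P=p-G*z
    js=[robot.ik(P-.1*z,q),robot.ik(P,q),robot.ik(P+[0,0,.2],q)]
    print(nm,sg,[None if j is None else np.array(j) for j in js])
    for psi in psis:
        q,z=place(r(psi),r(phi),sg);P2=np.r_[gap,h]-G*z
        js2=[robot.ik(P2+[0,0,.12],q),robot.ik(P2,q),robot.ik(P2-.1*z,q)]
        if all(j is not None for j in js2):print("   ",psi,np.array(js2[0]),np.array(js2[1]))
tin=np.array([.4785-.714*.021,-.3325-.70*.021,.048])
chk("tin",tin,-135.6,0,25,[.5886,-.1055],.128,range(20,100,10))
b=np.array([.547,-.0195,.066])+.085*np.array([-.4,.917,.105])
chk("bot",b,113.7,6,30,[.5276,.0531],.123,range(-90,20,10))
E
```

```text
small (array([0.515, 0.054, 0.097]), np.float64(0.18249133359522712)) big (array([0.531, 0.02 , 0.092]), np.float64(0.47231615235537144))
t 0.042 (array([ 0.559, -0.027]), np.float64(0.15033751550676638))
t 0.052 (array([ 0.558, -0.026]), np.float64(0.1491646106611467))
t 0.062 (array([ 0.557, -0.026]), np.float64(0.14799170581552923))
s 0.042 (array([ 0.562, -0.027]), np.float64(0.15327114140181566))
s 0.052 (array([ 0.556, -0.02 ]), np.float64(0.15161144657477474))
s 0.062 (array([ 0.551, -0.012]), np.float64(0.14995175174773356))
tin 1 [array([-0.946,  0.493,  1.58 ,  0.469,  1.18 , -0.356]), array([-0.873,  0.625,  1.623,  0.526,  0.997, -0.39 ]), array([-0.873,  0.369,  1.485,  0.447,  1.348, -0.19 ])]
    90 [-0.54   0.678  1.283  0.94   1.845  2.539] [-0.54   0.836  1.323  0.905  1.725  2.378]
tin -1 [None, None, None]
    20 [-0.502  0.214  1.973  1.572  0.75  -0.451] [-0.502  0.46   2.018  1.87   0.794 -0.864]
    30 [-0.548  0.27   1.901  1.441  0.931 -0.444] [-0.548  0.501  1.945  1.649  0.924 -0.788]
    40 [-0.577  0.333  1.816  1.333  1.102 -0.454] [-0.577  0.549  1.857
[... 566 characters left out ...]
  0.59 ] [ 0.378  0.672  1.592 -0.939  1.497  0.771]
    -80 [ 0.396  0.431  1.64  -1.011  1.498  0.539] [ 0.396  0.619  1.688 -1.038  1.375  0.742]
    0 [ 0.05  -0.023  2.202  3.615  0.094  1.124] [0.05  0.278 2.267 3.24  0.452 1.507]
bot -1 [array([ 0.299,  0.292,  1.79 , -0.481,  1.061,  0.124]), array([ 0.217,  0.445,  1.835, -0.556,  0.856,  0.173]), array([ 0.217,  0.177,  1.66 , -0.434,  1.248, -0.068])]
    -90 [ 0.378  0.495  1.545 -0.938  1.63  -2.551] [ 0.378  0.672  1.592 -0.939  1.497 -2.371]
    0 [ 0.05  -0.023  2.202  3.615  0.094 -2.017] [ 0.05   0.278  2.267  3.24   0.452 -1.635]
    10 [-0.052 -0.025  2.204  1.923  0.209 -0.475] [-0.052  0.277  2.269  2.705  0.479 -1.293]
```

```bash
python3 - <<'E'
from h import *
np.set_printoptions(precision=3,suppress=True)
r=np.radians
def chk(nm,sg,phi,gap,h,psis):
    for psi in psis:
        q,z=place(r(psi),r(phi),sg);P2=np.r_[gap,h]-G*z
        js=[robot.ik(P,q) for P in(P2+[0,0,.14],P2,P2-.1*z)]
        print(nm,psi,[None if j is None else np.array(j) for j in js])
chk("tin",1,25,[.5886,-.1055],.128,range(90,125,6))
chk("bot",-1,30,[.5276,.0531],.123,range(-90,-125,-6))
p=np.array([.4785-.714*.021,-.3325-.70*.021,.048])
q,z,a=grasp(r(-135.6),0,r(25),1);P=p-G*z
robot.reach(P-.1*z,q);robot.move_l(P,feed=.12)
robot.gripper_close(60);s=robot.state();print(s["time"],s["finger_gap"],s["finger_force"],s["wrist_force"])
robot.move_l(P+[0,0,.04],feed=.1)
d=robot.get_image("side");cv2.imwrite("pics/tinlift.png",d["img"][100:340,280:640])
s=robot.state();print(s["time"],s["finger_gap"],s["wrist_force"])
E
```

```text
tin 90 [None, array([-0.54 ,  0.836,  1.323,  0.905,  1.725,  2.378]), array([-0.65 ,  0.871,  1.143,  0.864,  1.89 ,  2.431])]
tin 96 [array([-0.523,  0.697,  1.201,  0.909,  1.947,  2.54 ]), array([-0.523,  0.871,  1.256,  0.854,  1.802,  2.355]), array([-0.622,  0.926,  1.041,  0.828,  1.975,  2.418])]
tin 102 [array([-0.504,  0.737,  1.134,  0.869,  2.027,  2.506]), array([-0.504,  0.905,  1.19 ,  0.802,  1.877,  2.328]), array([-0.594,  0.982,  0.937,  0.793,  2.059,  2.403])]
tin 108 [array([-0.483,  0.776,  1.069,  0.828,  2.106,  2.469]), array([-0.483,  0.939,  1.126,  0.75 ,  1.95 ,  2.295]), array([-0.564,  1.039,  0.83 ,  0.76 ,  2.144,  2.384])]
tin 114 [array([-0.461,  0.813,  1.005,  0.783,  2.182,  2.426]), array([-0.461,  0.971,  1.064,  0.697,  2.021,  2.256]), array([-0.533,  1.097,  0.721,  0.728,  2.23 ,  2.363])]
tin 120 [array([-0.438,  0.848,  0.944,  0.734,  2.255,  2.376]), array([-0.438,  1.002,  1.004,  0.64 ,  2.089,  2.211]), array([-0.501,  1.156,  0.609,  0.696,  2.317,  2.338])]
bot -90 [None, array([ 0.378,  0.672,  1.592, -0.939,  1.497, -2.371]), a
[... 377 characters left out ...]
.762,  1.286, -0.778,  1.819, -2.375])]
bot -108 [array([ 0.329,  0.578,  1.364, -0.814,  1.878, -2.469]), array([ 0.329,  0.761,  1.427, -0.775,  1.705, -2.29 ]), array([ 0.429,  0.806,  1.207, -0.737,  1.892, -2.347])]
bot -114 [array([ 0.309,  0.61 ,  1.313, -0.769,  1.948, -2.425]), array([ 0.309,  0.789,  1.376, -0.721,  1.77 , -2.254]), array([ 0.4  ,  0.849,  1.13 , -0.695,  1.962, -2.316])]
bot -120 [array([ 0.287,  0.641,  1.264, -0.722,  2.014, -2.376]), array([ 0.287,  0.814,  1.327, -0.666,  1.831, -2.214]), array([ 0.369,  0.89 ,  1.055, -0.652,  2.031, -2.281])]
2.8917 0.05519665267941917 63.654295206069946 [-3.019 -1.566  6.088]
3.4917 0.0552758773262827 [-0.351  0.798 -3.85 ]
```

View pics/tinlift.png

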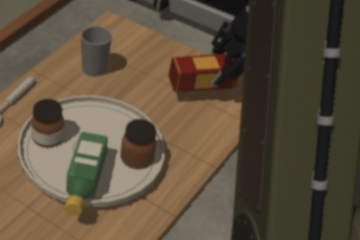

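```bash
cat >> h.py <<'E'
def setdown(gap,h,psi,phi,sg):
    q,z=place(np.radians(psi),np.radians(phi),sg);P=np.r_[gap,h]-G*z
    robot.reach(P+[0,0,.14],q);robot.move_l(P+[0,0,.015],feed=.1);robot.pause(.3)
    hit=robot.move_l(P-[0,0,.012],feed=.015,until_force=3)
    s=robot.state();print("hit",hit,s["position"]-P,s["wrist_force"],s["time"]);return z
def check(nm):
    d=robot.get_image("side");t=robot.get_image("top")
    cv2.imwrite(f"pics/{nm}.png",np.vstack([d["img"][90:330,270:590],t["img"][160:400,210:530]]))
E
python3 - <<'E'
from h import *
np.set_printoptions(precision=4,suppress=True)
p=robot.state()["position"];robot.move_l(p+[0,0,.16],feed=.2)
setdown([.5886,-.1055],.128,108,25,1)
check("tindown")
E
```

```text
hit True [ 0.     -0.0001  0.0033] [ 0.8209 -1.7183  5.0656] 9.3333
```

View pics/tindown.png

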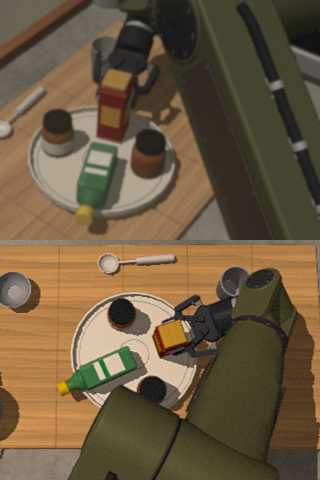

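```bash
python3 - <<'E'
from h import *
np.set_printoptions(precision=4,suppress=True)
r=np.radians
s=robot.state();p=np.array(s["position"]);z=Ro.from_quat(s["tool_rot"]).as_matrix()[:,2]
robot.move_l(p-[0,0,.001],feed=.01);robot.open_gripper();robot.pause(.2)
robot.move_l(p-.1*z,feed=.1);robot.move_l(p-.1*z+[0,0,.15],feed=.2)
b=np.array([.547,-.0195,.066])+.085*np.array([-.4,.917,.105])
q,z,a=grasp(r(113.7),r(6),r(30),-1);P=b-G*z
robot.reach(P-.12*z+[0,0,.05],q)
t=robot.get_image("top");print(robot.state()["time"])
cv2.imwrite("pics/mid.png",np.vstack([robot.get_image("side")["img"][90:330,270:590],t["img"][160:400,210:530]]))
E
```

```text
Traceback (most recent call last):
bench.Unreachable: the arm cannot follow that straight line within its joint ranges
```

```bash
python3 - <<'E'
from h import *
np.set_printoptions(precision=4,suppress=True)
r=np.radians
s=robot.state();p=np.array(s["position"]);q0=s["tool_rot"];print(p,s["qpos"],s["finger_gap"],s["time"])
_,z=place(r(108),r(25),1);P0=np.r_[.5886,-.1055,.1303]-G*z;print("back",np.linalg.norm(p-P0))
if np.linalg.norm(p-P0)<.05:robot.move_l(p-.1*z,feed=.1)
p=np.array(robot.state()["position"])
for dz in(.12,.09,.06,.03):
    try: robot.move_l(p+[0,0,dz],feed=.2);print("up",dz);break
    except robot.Unreachable: pass
b=np.array([.547,-.0195,.066])+.085*np.array([-.4,.917,.105])
q,z,a=grasp(r(113.7),r(6),r(30),-1);P=b-G*z
A=np.array(robot.state()["qpos"]);B=robot.ik(P-.1*z+[0,0,.05],q);print("A",A,"B",B)
check("mid")
E
```

```text
[ 0.6599 -0.3248  0.2386] [-0.5634  1.0354  0.8297  0.7624  2.1483  2.3896] 0.08531093439555935 11.45
back 0.1000253791133591
up 0.09
A [-0.5633  0.9512  0.7753  0.8347  2.2452  2.513 ] B [ 0.2988  0.2279  1.742  -0.4561  1.1615  0.0672]
```

View pics/mid.png

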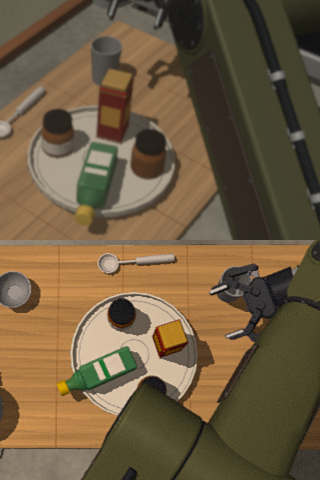

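```bash
python3 - <<'E'
from h import *
np.set_printoptions(precision=4,suppress=True)
r=np.radians
robot.movej([-.9,.3,1.4,.4,1.4,1.2]);print(robot.state()["position"])
robot.movej([-.2,-.05,1.5,0,1.5,.4]);print(robot.state()["position"])
b=np.array([.547,-.0195,.066])+.085*np.array([-.4,.917,.105])
q,z,a=grasp(r(113.7),r(6),r(30),-1);P=b-G*z
robot.reach(P-.1*z+[0,0,.04],q)
D={n:robot.get_image(n) for n in("top","side","wrist")}
import pickle;pickle.dump(D,open("D2.pkl","wb"))
w=D["wrist"];cv2.imwrite("pics/wr.png",w["img"])
print(robot.state()["time"])
E
```

```text
[ 0.4035 -0.4048  0.4617]
[ 0.4405 -0.0524  0.5874]
15.8417
```

View pics/wr.png

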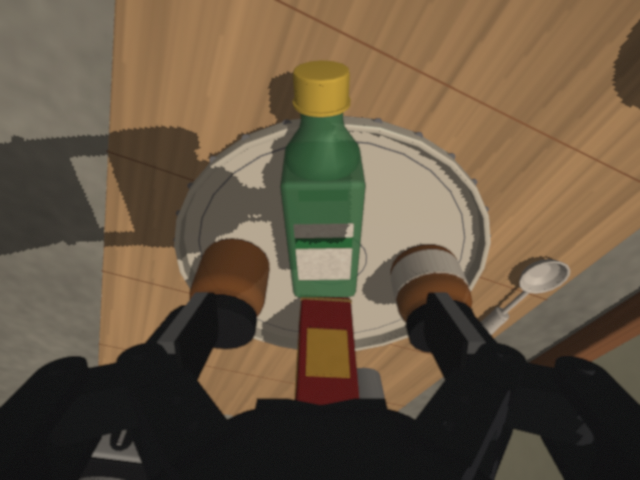

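```bash
python3 - <<'E'
from h import *
np.set_printoptions(precision=4,suppress=True)
r=np.radians
b=np.array([.547,-.0195,.066])+.085*np.array([-.4,.917,.105])
q,z,a=grasp(r(113.7),r(6),r(30),-1);P=b-G*z
robot.move_l(P-.05*z,feed=.12)
print(robot.move_l(P,feed=.05,until_force=6),robot.state()["wrist_force"])
robot.gripper_close(80);s=robot.state();print(s["finger_gap"],s["wrist_force"])
robot.move_l(P+[0,0,.04],feed=.1);print(robot.state()["wrist_force"],robot.state()["finger_gap"])
robot.move_l(P+[0,0,.2],feed=.2)
setdown([.5276,.0531],.123,-108,30,-1)
check("botdown")
E
```

```text
False [ 0.3871 -0.0429  0.502 ]
0.05540137867490191 [ 0.9442 -0.3296  3.7978]
[ 0.0414  0.1354 -5.6934] 0.05525341152982146
hit True [0.     0.0002 0.0046] [0.272  2.2867 5.5166] 24.4
```

View pics/botdown.png

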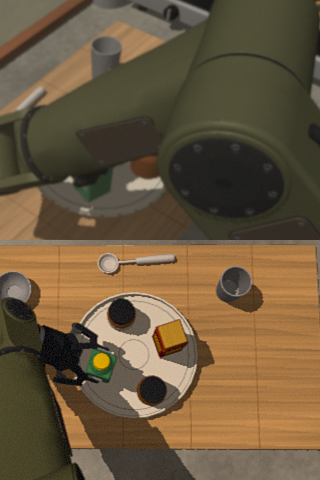

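```bash
python3 - <<'E'
from h import *
np.set_printoptions(precision=4,suppress=True)
s=robot.state();p=np.array(s["position"]);z=Ro.from_quat(s["tool_rot"]).as_matrix()[:,2]
robot.move_l(p-[0,0,.001],feed=.01);robot.open_gripper();robot.pause(.2)
robot.move_l(p-.1*z,feed=.1)
p=np.array(robot.state()["position"]);print(p)
for dz in(.12,.09,.06):
    try: robot.move_l(p+[0,0,dz],feed=.2);print("up",dz);break
    except robot.Unreachable: pass
robot.movej([.9,.1,1.5,-.4,1.4,-1.2]);robot.pause(.3)
check("end")
t=robot.get_image("top");H=hsv(t);h,s,v=[H[...,i].astype(int) for i in range(3)]
R=np.zeros(h.shape,bool);R[205:345,275:415]=1
tc=np.array([.5581,-.0262])
L=[plane(t,c,.12)[:2] for a,c,b in blobs(R&(v<45)&(s<140),100)];print("lids",L,[np.linalg.norm(l-tc) for l in L])
cap=[(a,c) for a,c,b in blobs(R&(h>21)&(h<35)&(s>170)&(v>60),30)];print(cap,[plane(t,c,.223)[:2] for a,c in cap],[plane(t,c,.188)[:2] for a,c in cap])
ja,jb=sorted(L[:2],key=lambda l:-l[0]);y=(ja-jb)/np.linalg.norm(ja-jb);x=np.array([y[1],-y[0]])
print("gapL",tc-.085*x,"gapR",tc+.085*x,robot.state()["time"])
E
```

```text
[0.5957 0.2627 0.2545]
up 0.12
lids [array([ 0.4718, -0.0662]), array([0.6472, 0.0025])] [np.float64(0.0951745147782474), np.float64(0.09361228717956845)]
[(244, array([307.8279, 281.5   ]))] [array([0.523 , 0.0515])] [array([0.5265, 0.0527])]
gapL [0.5271 0.0529] gapR [ 0.5891 -0.1053] 28.9333
```

View pics/end.png

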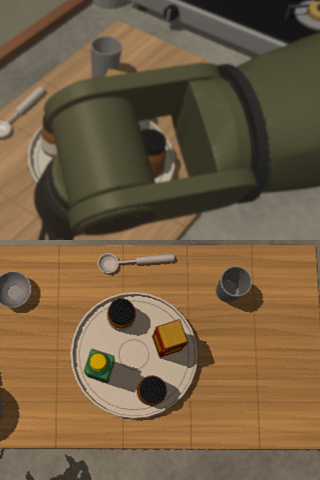

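The last view shows the bottle's cap at about (308, 281) in the top image, within about 4 mm of gap_left. The tin is upright in gap_right and the jars haven't moved.

```bash
python3 -c "
from bench import robot
print(robot.finish_job())"
```

```text
the job is handed in; nothing more can be done
None
```

I stood the bottle up in gap_left and the tin in gap_right, both upright and released with the jars unmoved, and handed the job in at about 29 s; no verdict was returned.

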